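Bolt the ink drying tray into its carrier

ROBOT

A 6-joint arm with a two-finger parallel gripper is mounted at the origin on the work surface. World frame = base frame: x ahead of the robot, y to its left, z up, the work surface at z = 0. Lengths are in m, angles in rad, forces in N, time in s.
With the tool pointing down it reaches from about 0.325 to 0.85 m from the base axis. Payload 15.5 kg.
Tool frame: the origin (TCP) lies at the centre of the arm's flange, where the gripper is bolted on; the fingertips stand 191 mm ahead of it and the grasp point (between the pads) lies 172 mm ahead of it; z points along the fingers, y is the line along which they close (so a half turn about z gives the same grasp; the last joint's range is limited). The gripper opens to 91 mm and grips with 3 to 60 N. Pads are 32 mm wide; open, the fingers measure 118 mm over their backs; the gripper's body (76 mm by 178 mm) begins 60 mm behind the grasp point.
Start: joints at [-1.353, 0.494, 1.345, -0, 1.302, -0.096], TCP at [0.193, -0.594, 0.405] pointing down, gripper open.
Joint ranges: [-2.91, 2.91], [-0.82, 2.16], [0.22, 2.67], [-1.22, 4.37], [0.12, 2.79], [-3.08, 3.08]. Speed limits (rad/s): [1.89, 1.89, 2.57, 3.01, 3.01, 3.01].

INTERFACE

Orientations are given as [roll, pitch, yaw] about the fixed x, y, z axes, in that order (R = Rz(yaw) Ry(pitch) Rx(roll)).
In Python, from bench import arm, eyes, ticket gives the robot as it stands. The module is installed in compiled form; this text tells all that it offers.
- The arm moves only by the tool carry_out, never from a script. Its arguments are lists of equal length, an entry for each row: "translation": the shift along the world's x, y, z in mm, a list of three; "turn": the turn about the world's z in degrees. A call has exactly 8 rows; each row is the pose to reach, as a shift and turn from the pose commanded when the call began; what a row does not reach only later rows make up. A row lasts 1/12 s, in which the tool goes at most 41.7 mm and 7.16 degrees, less where a joint would pass 70% of its speed; a pose out of reach is approached as far as the arm can. A call with a gripper value outside its range is refused whole. "hand" is the closure, from 0 (fully open) to 1 (shut), set as the call begins (left out, the last holds). The fingers move at their own pace and stop on an object; "grip_force" is the grip in N (left out, the last holds). Time passes only in rows, so rows that repeat a pose let the fingers close, or fill a call up. It gives the time, the measured TCP pose, the force, the opening and the grip force at its end, in the units of the state.
- arm.get_obs(): the state, without advancing time (a new reading comes with each control period).
- eyes.snapshot(name): name is "scene" or "side" or "wrist"; returns a dict with "pixels" (420x560x3 uint8, blue, green, red), "z_map" (420x560 float32, m along the optical axis (not along the pixel's ray), 0 where there is no reading), "intrinsics" (3x3 intrinsics, pixels), "distortion" ([k1, k2, p1, p2, k3] as OpenCV has them; the pictures are not rectified), "position" and "rotation" of the camera in the world. Camera axes: x right, y up, looking along -z (the intrinsics and any distortion apply to the point x, -y, -z); pixel columns grow to the right and rows downward; lengths in m; the calibration is good to about 2 mm. A picture is of the moment at which its call begins.
- ticket.hand_in(): hands the job in; it is judged then, once.
The state is a dict: "t": time; "q": joint angles; "joint_vel": joint speeds; "joint_efforts": joint torques, N m; "eef_pos": TCP position; "orientation": TCP orientation; "wrist_force": force on the tool from outside, world axes, zero at the start; "ft_torque": the same for the moment, N m; "gripper_width": finger opening in m; "gripper_force": force on a finger pad.
Only numpy, scipy, OpenCV 4.12 (cv2) and the standard library are available. Lean on these libraries where they do the work, as an engineer would, in place of code of your own. Each camera call takes 0.05 s, during which the arm holds its last target. There are 200 camera calls.

TASK

Lock the drying tray into its carrier: hold the red spring catch bar down with one fingertip and, keeping it down, push the bolt's upright brass lug with the other fingertip until the bolt is fully home in the blue keeper; then let the catch spring up again and move clear. This is done by touch alone, nothing needs gripping, and the ink sticks, the cup and the wooden mould must be left where they are.

Things in the scene. Friction and masses are not known exactly. Their poses are not given: they have to be found in the camera images.
- carrier: Wooden board fixed to the bench, 160 (x) by 500 (y) by 20 mm, y = -130 to 370. Origin on the bench, in the middle of the lock. The bolt slides along carrier +y; x points from catch to bolt; z up. Aluminium lock plate, top 24 mm above the bench, y = -117 to 93. Red catch bar along x = -30, round steel bolt (10 mm, top 38 mm above the bench) along x = +30. Drying tray y = 125 to 360, rim 38 mm above the bench.
- keeper_mouth (a point): Middle of the open -y end of the blue keeper (carrier x 30, y 84 mm, 33 mm above the bench) which the bolt enters. Keeper 27 (x) by 36 (y) mm, top 46 mm above the bench. A dark steel staple bridges the bolt at carrier y = 54 to 66, top 42 mm above the bench. The low strips beside the bolt and the spring housings under the bar are at most 35 mm above the bench.
- bolt (a joint): Travel of the bolt along the carrier's +y, m: 0 fully withdrawn, 0.054 fully home (end stop). Starts at 0 to 0.013. Friction about 2.5 N; it stays where left. With the catch up a tooth blocks it at 0.016; with the catch 5 mm down or more it passes; beyond 0.051 the tooth can spring up behind it and lock it.
- catch (a joint): How far the spring catch is pressed down, m: 0 up, 0.010 fully down (stop). A spring lifts it: about 2.5 N at the start of the press, 6 N fully down. The whole bar moves straight down and stays level wherever it is pressed.
- catch_top (a point): Centre of the top face of the red catch bar; moves with it. The bar is 20 mm wide (carrier x) and 120 mm long (carrier y), its top 54 mm above the bench when up, 44 mm when fully down. It is at carrier x = -30, y = -18 mm (y from -78 to +42 mm), so that a fingertip can slide along it with the bolt.
- lug_top (a point): Centre of the top of the brass lug that stands on the bolt; moves with the bolt. Lug 22 mm (carrier x) by 12 mm (carrier y), reaching from 34 to 74 mm above the bench. At carrier x = +30 mm, y = -20 mm plus the bolt's travel: its middle is 60 mm across from the bar's middle line. Push it on its -y face; behind it, above the bolt, there is nothing.
- bolt_lug: The sliding bolt with its lug; its origin does not lie on it but at the carrier's origin, shifted by the bolt's travel along y (use lug_top for the place).
- catch_bar: The red bar as a body; its origin is not on the bar but at the carrier's origin, lowered by the catch's travel (use catch_top for the place).
- stick_a: Loose black ink stick 28 by 96 by 12 mm, 60 g, lying in the drying tray; origin at the centre of its underside, long side along its y.
- stick_b: Second loose black ink stick like the first, beside it in the tray.
- cup: Loose white porcelain cup, 60 mm across, 45 mm high, standing on the bench beside the carrier; origin at the centre of its underside.
- mould: Loose pale wooden mould block 45 by 45 by 40 mm standing on the bench beside the carrier; origin at the centre of its underside.

How it is judged:
On the way, in this order (a step that is already met when the one before it is completed fails the run):
1. a finger holds the catch down (5 mm or more) while the bolt is still withdrawn (contact force between the fingers and catch_bar above 0.5 N and value of joint catch above 0.005 m and value of joint bolt below 0.017 m), for 0.1 s.
2. the bolt is pushed along by a finger on its lug while a finger holds the catch down (contact force between the fingers and catch_bar above 0.5 N and value of joint catch above 0.005 m and contact force between the fingers and bolt_lug above 0.3 N and value of joint bolt between 0.022 and 0.048 m).
3. the bolt is home (51 mm or more) with a finger still holding the catch down (contact force between the fingers and catch_bar above 0.5 N and value of joint catch above 0.005 m and value of joint bolt above 0.051 m), for 0.05 s.
At the end, for the whole second after the job is handed in: The bolt is home (travel 51 mm or more of 54) and at rest, the catch has sprung up (within 2 mm of its top), and the ink sticks, cup and mould are within 20 mm of where they stood (value of joint bolt above 0.051 m and value of joint catch below 0.002 m and velocity of joint bolt between -0.005 and 0.005 m/s and distance of each of stick_a, stick_b, cup, mould from where it was at the start of the episode below 0.02 m); the robot touches nothing.
It fails at once if the ink stick (stick_a) is lifted or moved by more than 20 mm (distance of stick_a from where it was at the start of the episode above 0.02 m).
It fails at once if the ink stick (stick_b) is lifted or moved by more than 20 mm (distance of stick_b from where it was at the start of the episode above 0.02 m).
It fails at once if the cup (cup) is lifted or moved by more than 20 mm (distance of cup from where it was at the start of the episode above 0.02 m).
It fails at once if the wooden mould (mould) is lifted or moved by more than 20 mm (distance of mould from where it was at the start of the episode above 0.02 m).
It also fails if it takes over 35 s, if anything falls off the work surface, if the arm or the gripper's body presses on something with over 40 N, if the wrist force passes 120 N, or if a joint passes its speed limit or range.

## Working session

There is one attempt and no reset: what is moved stays moved. The work goes in short steps, Python scripts to look and compute and a tool call to move; the robot and the scene stay as the last step left them, time stands still between calls to the robot, and variables do not carry over. Pictures are saved under pics/ and viewed, at most 10 in all, crops included, and the job is handed in when it is done.

Besides the shell and the picture viewer there is one more tool, called after "Request:" in YAML: its name, and indented under it one key for each argument. carry_out: Moves the arm, as the interface text tells. Its arguments: {"type":"object","properties":{"translation":{"type":"array"},"turn":{"type":"array"},"hand":{"type":"number"},"grip_force":{"type":"number"}},"required":["translation","turn"]}

```bash
mkdir -p pics
cat > h.py <<'E'
import numpy as np, cv2
from bench import arm, eyes, ticket
def snap(n):
    s=eyes.snapshot(n); np.savez(f'{n}.npz',**s); return s
def ray(s,uv):
    uv=np.array(uv,float).reshape(-1,1,2)
    p=cv2.undistortPoints(uv,np.array(s['intrinsics']),np.array(s['distortion'])).reshape(-1,2)
    return np.c_[p[:,0],-p[:,1],-np.ones(len(p))]@np.array(s['rotation']).T
def plane(s,uv,z):
    d=ray(s,uv); o=np.array(s['position']); return o+d*((z-o[2])/d[:,2])[:,None]
def cloud(s):
    h,w=s['z_map'].shape; u,v=np.meshgrid(np.arange(w),np.arange(h))
    d=ray(s,np.c_[u.ravel(),v.ravel()]); 
    return (np.array(s['position'])+d*s['z_map'].reshape(-1,1)).reshape(h,w,3)
E
python3 - <<'E'
from h import *
for n in ['scene','side']:
    s=snap(n); cv2.imwrite(f'pics/{n}.png',s['pixels']); print(n,s['position'],s['rotation'],s['rotation'].shape,s['distortion'])
print(arm.get_obs())
E
```

```text
scene [0.87128429 0.49533685 0.68551257] [0.74419163 0.01924447 2.52428118] (3,) [-0.00326963  0.          0.          0.          0.        ]
side [0.35233981 0.42184261 0.53631856] [ 0.79715973  0.00567481 -2.64970074] (3,) [-0.01943527  0.          0.          0.          0.        ]
{'t': 0.1, 'q': array([-1.35251283e+00,  4.94131989e-01,  1.34607926e+00,  2.17940308e-05,
        1.30250384e+00, -9.54775201e-02]), 'joint_vel': array([-0.00103004, -0.00202667, -0.0032257 , -0.00190162, -0.0020826 ,
       -0.00068427]), 'joint_efforts': array([ 2.48517252e-03, -8.80239630e+01, -3.82544911e+01,  7.10518775e-02,
        4.82166326e-02, -2.35341491e-05]), 'eef_pos': array([ 0.19288868, -0.59434619,  0.40418755]), 'orientation': array([-3.14047734e+00, -1.27916320e-04,  3.13755160e-01]), 'wrist_force': array([ 0.10331415, -0.55516616,  0.73135686]), 'ft_torque': array([-0.00089575, -0.00727052, -0.03550992]), 'gripper_force': 0.0, 'gripper_width': 0.09120334067867351}
```

View pics/scene.png

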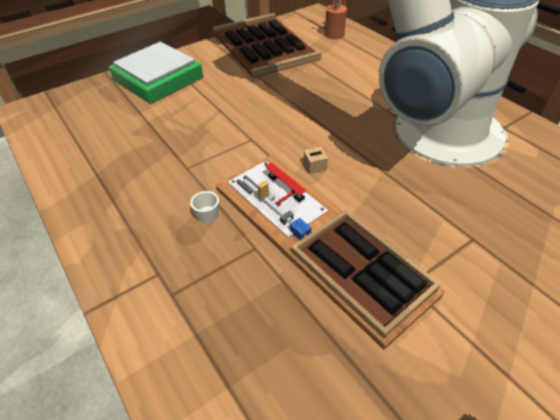

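View pics/side.png

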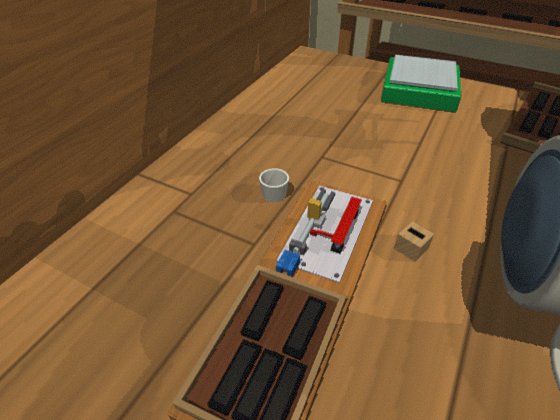

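The scene view shows the red bar at about (285,178), the lug at (263,188) and the keeper at (300,228). In the side view they are at (347,222), (314,209) and (288,262). The cup and mould stand on either side of the lock plate. Next I measure from both views.

```bash
sed -i "s/np.array(s\['rotation'\]).T/Rotation.from_euler('xyz',s['rotation']).as_matrix().T/; 1a from scipy.spatial.transform import Rotation" h.py
cat > m.py <<'E'
from h import *
def mask(s,lo,hi):
    return cv2.inRange(cv2.cvtColor(s['pixels'],cv2.COLOR_BGR2HSV),lo,hi)>0
C={'red':((0,180,90),(6,255,255)),'blue':((105,150,60),(130,255,255)),'brass':((18,150,90),(30,255,255)),'plate':((90,0,170),(140,50,255))}
def measure(n,s,box):
    P=cloud(s); out={}
    u0,v0,u1,v1=box; roi=np.zeros(s['z_map'].shape,bool); roi[v0:v1,u0:u1]=1
    for k,(lo,hi) in C.items():
        m=mask(s,lo,hi)&roi&(s['z_map']>0)
        p=P[m]
        if len(p)<5: print(n,k,len(p)); continue
        t=p[p[:,2]>np.percentile(p[:,2],95)-.006] if k!='plate' else p
        c,sz,a=cv2.minAreaRect((t[:,:2]*1000).astype(np.float32))
        print(n,k,len(p),len(t),'mean',t.mean(0).round(4),'zpct',np.percentile(p[:,2],[5,50,95]).round(4),'rect',np.round(c,1),np.round(sz,1),round(a,2)); out[k]=t
    return out
E
python3 - <<'E'
from m import *
for n,box in [('scene',(220,150,340,245)),('side',(265,180,390,285))]:
    s=dict(np.load(n+'.npz')); o=measure(n,s,box)
    u0,v0,u1,v1=box
    cv2.imwrite(f'pics/{n}_c.png',cv2.resize(s['pixels'][v0:v1,u0:u1],None,fx=6,fy=5.5,interpolation=cv2.INTER_CUBIC))
E
```

```text
scene red 318 307 mean [ 0.4792 -0.0586  0.0528] zpct [0.0506 0.0528 0.0547] rect [479.7 -61.4] [ 21.3 115.8] 4.09
scene blue 218 182 mean [0.5326 0.0648 0.0446] zpct [0.0343 0.0443 0.0466] rect [531.1  64.2] [26.5 35.2] 2.68
scene brass 8 3 mean [ 0.5433 -0.0502  0.0665] zpct [0.0546 0.0623 0.0686] rect [543.6 -50. ] [ 1.4 11.6] 82.17
scene plate 25 25 mean [0.5117 0.0327 0.0238] zpct [0.0203 0.023  0.0253] rect [512.7  36.3] [23.3 30.9] 18.11
side red 542 483 mean [ 0.478  -0.0559  0.0549] zpct [0.0369 0.0548 0.0561] rect [478.8 -60.7] [ 19.6 117.7] 3.71
side blue 354 306 mean [0.5291 0.0632 0.0465] zpct [0.0352 0.0465 0.0481] rect [529.4  61.8] [25.7 35.9] 4.23
side brass 225 75 mean [ 0.5385 -0.054   0.0736] zpct [0.0374 0.0609 0.0752] rect [538.5 -56.5] [21.6 12. ] 6.46
side plate 110 110 mean [ 0.4935 -0.0531  0.0254] zpct [0.0235 0.0248 0.0272] rect [507.7 -52.5] [107.7 206.1] 4.18
```

View pics/side_c.png

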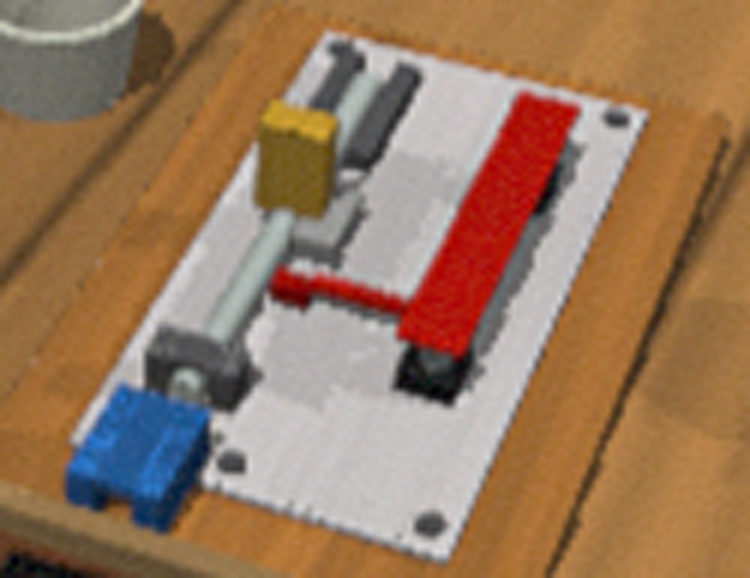

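The two views agree. Carrier origin is at about (507.8, -40.9) mm, yaw 4.1°, and bolt travel about 2.5 mm. I'll go to hover behind the lug with the finger centres about 60 mm apart.

Request:
carry_out:
  translation:
    - [20,30,0]
    - [40,62,0]
    - [60,94,0]
    - [80,125,0]
    - [100,156,0]
    - [120,188,0]
    - [140,219,0]
    - [160,250,0]
  turn: [5,10,15,20,25,30,35,40]
  hand: 0.49

```text
t: 0.77
eef_pos: [0.3534, -0.3428, 0.4046]
orientation: [-3.141, -0.0, 1.016]
wrist_force: [0.9, -0.8, 0.2]
gripper_width: 0.0464
gripper_force: 0.0
```

Request:
carry_out:
  translation:
    - [23,36,-10]
    - [46,72,-25]
    - [69,108,-40]
    - [92,144,-55]
    - [115,180,-70]
    - [138,216,-85]
    - [159,250,-100]
    - [159,250,-100]
  turn: [5,10,15,20,25,30,36,36]

```text
t: 1.43
eef_pos: [0.5131, -0.0911, 0.3031]
orientation: [-3.141, -0.001, 1.649]
wrist_force: [-1.5, -0.2, -0.8]
gripper_width: 0.0466
gripper_force: 0.0
```

Run:
```python
from m import *
print(arm.get_obs())
for n,box in [('side',(225,120,425,285)),('wrist',(0,0,560,420))]:
    s=snap(n); measure(n,s,box)
    u0,v0,u1,v1=box
    cv2.imwrite(f'pics/{n}_2.png',cv2.resize(s['pixels'][v0:v1,u0:u1],(780 if n=='side' else 560,600 if n=='side' else 420)))
```

```text
{'t': 1.4333, 'q': array([-2.90566518e-01,  4.80137176e-01,  1.71731733e+00,  6.96636999e-04,
        9.45465455e-01, -3.69314256e-01]), 'joint_vel': array([ 0.40319883,  0.20902787, -0.11841862, -0.01327698, -0.08709462,
        0.54710761]), 'joint_efforts': array([ -2.73372106, -78.13530922, -26.82237267,   0.15969467,
        -0.08517276,  -3.68213229]), 'eef_pos': array([ 0.51306863, -0.09111978,  0.3031329 ]), 'orientation': array([-3.14055842e+00, -1.00539083e-03,  1.64913538e+00]), 'wrist_force': array([-1.50555829, -0.23713372, -0.82424137]), 'ft_torque': array([-0.05235655, -0.05338207, -0.05405248]), 'gripper_force': 0.0, 'gripper_width': 0.046620570236562936}
side red 568 499 mean [ 0.478  -0.0563  0.0549] zpct [0.036  0.0548 0.0562] rect [479.  -60.4] [ 20.1 117.1] 3.97
side blue 357 297 mean [0.5291 0.0631 0.0465] zpct [0.0341 0.0464 0.0482] rect [529.7  61.9] [25.8 36.1] 4.23
side brass 452 146 mean [ 0.519  -0.0663  0.2215] zpct [0.0008 0.0696 0.2239] rect [518.9 -65.9] [74.6  6.7] 5.65
side plate 123 123 mean [ 0.4974 -0.0293  0.0257] zpct [0.0227 0.0249 0.0273] rect [507.2 -43.4] [108.  218.5] 4.11
wrist red 3425 3142 mean [ 0.4805 -0.053   0.0548] zpct [0.0386 0.0545 0.0557] rect [480.8 -62.6] [ 18.8 116.6] 3.76
wrist blue 1767 1741 mean [0.5311 0.0575 0.0464] zpct [0.0448 0.0465 0.0477] rect [531.5  57.7] [26.5 29. ] 4.17
wrist brass 57 40 mean [ 0.5364 -0.0547  0.0808] zpct [0.0563 0.0732 0.0749] rect [520.6 -58.7] [55.2 10.6] 11.24
wrist plate 2406 2406 mean [0.5053 0.0285 0.0246] zpct [0.0234 0.0246 0.0258] rect [506.3   3.9] [105.6  90.3] 4.57
```

View pics/side_2.png

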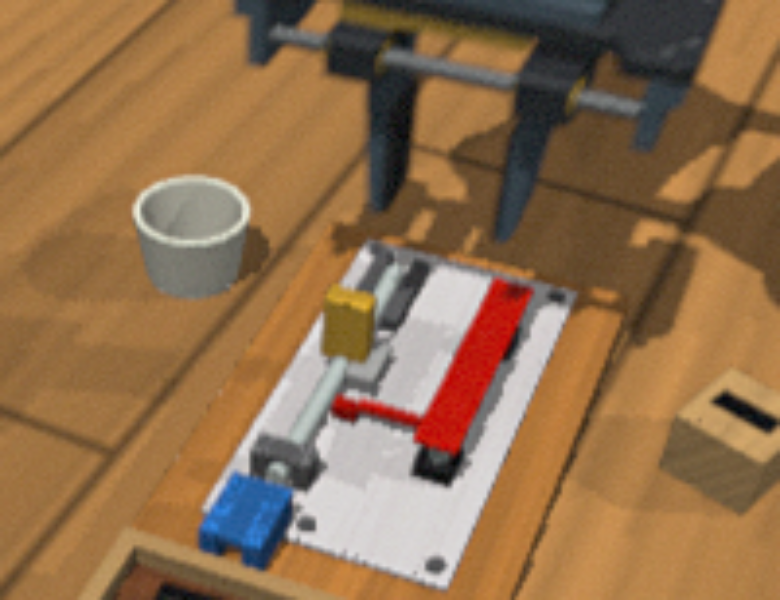

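View pics/wrist_2.png

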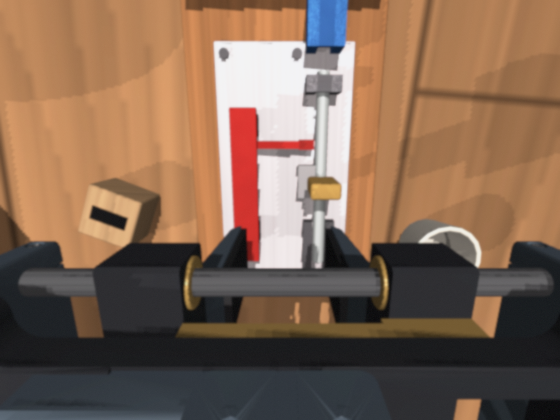

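Side view: both fingers hang behind the lock at about (380,200) and (505,230), with everything undisturbed. Wrist view: the fingertips line up with the red bar (left) and bolt (right). I'll check the tip geometry from the depth maps before pressing.

Run:
```python
from m import *
o=arm.get_obs(); print(o['t'],o['eef_pos'],o['orientation'],o['joint_vel'].round(3))
th=np.radians(4.1); R=np.array([[np.cos(th),np.sin(th)],[-np.sin(th),np.cos(th)]]); O=np.array([.5078,-.0409])
for n in ['side','wrist','scene']:
    s=snap(n); P=cloud(s).reshape(-1,3); c=(P[:,:2]-O)@R.T*1000; z=P[:,2]*1000
    k=(s['z_map'].ravel()>0)&(abs(c[:,0])<70)&(c[:,1]>-110)&(c[:,1]<0)&(z>85)&(z<125)
    for sg in (-1,1):
        q=k&(c[:,0]*sg>0)
        if q.sum()>5: 
            b=q&(z<z[q].min()+15)
            print(n,sg,q.sum(),'zmin',z[q].min().round(1),'x',np.percentile(c[b,0],[2,50,98]).round(1),'y',np.percentile(c[b,1],[2,50,98]).round(1))
```

```text
1.5333 [ 0.51285403 -0.09171143  0.30321168] [-3.13977751e+00 -1.15267024e-03  1.64405197e+00] [-0.065 -0.033  0.012 -0.016  0.019 -0.039]
side -1 31 zmin 113.6 x [-32.6 -28.  -23.2] y [-57.6 -34.4 -32.8]
side 1 57 zmin 112.6 x [23.5 24.2 32. ] y [-66.6 -36.6 -33.1]
wrist -1 186 zmin 112.9 x [-30.3 -22.6 -22.3] y [-58.6 -37.8 -34.7]
wrist 1 191 zmin 112.9 x [24.2 24.4 32.3] y [-58.5 -37.7 -34.7]
scene -1 65 zmin 112.3 x [-32.  -24.9 -22.8] y [-68.  -45.9 -33.4]
scene 1 38 zmin 112.9 x [23.2 31.  32.7] y [-68.2 -42.4 -34.4]
```

Tips are centred on the bar and lug, about 10 mm behind the lug face. Now I press the catch down about 8 mm.

Request:
carry_out:
  translation:
    - [0,0,-20]
    - [0,0,-38]
    - [0,0,-50]
    - [0,0,-56]
    - [0,0,-61]
    - [0,0,-66]
    - [0,0,-66]
    - [0,0,-66]
  turn: [0,0,0,0,0,0,0,0]

```text
t: 2.35
eef_pos: [0.512, -0.0948, 0.2392]
orientation: [3.141, 0.0, 1.64]
wrist_force: [-2.1, -2.4, 3.8]
gripper_width: 0.0468
gripper_force: 2.3
```

Run:
```python
from m import *
s=snap('side'); o=arm.get_obs(); print(o['t'],o['eef_pos'],o['orientation'],o['wrist_force'],o['joint_vel'].round(3))
measure('side',s,(265,180,390,285))
cv2.imwrite('pics/side_3.png',cv2.resize(s['pixels'][120:285,225:425],(780,600)))
```

```text
2.4 [ 0.51199531 -0.09473364  0.23927342] [3.14103258e+00 4.02659521e-04 1.64014055e+00] [-1.56939356 -2.49075068  4.13199307] [ 0.004 -0.002  0.     0.001 -0.002  0.002]
side red 470 411 mean [ 0.4766 -0.0466  0.049 ] zpct [0.031  0.0489 0.0504] rect [479.  -60.1] [ 20.  117.2] 3.97
side blue 361 308 mean [0.5291 0.063  0.0464] zpct [0.0352 0.0464 0.048 ] rect [529.5  62. ] [26.1 35.9] 4.57
side brass 230 75 mean [ 0.5352 -0.0546  0.0765] zpct [0.0123 0.061  0.0755] rect [504.3 -57.8] [90.  11.2] 3.25
side plate 104 104 mean [ 0.49   -0.0141  0.0256] zpct [0.0229 0.0248 0.0269] rect [505.9 -27.3] [108.  186.7] 4.12
```

View pics/side_3.png

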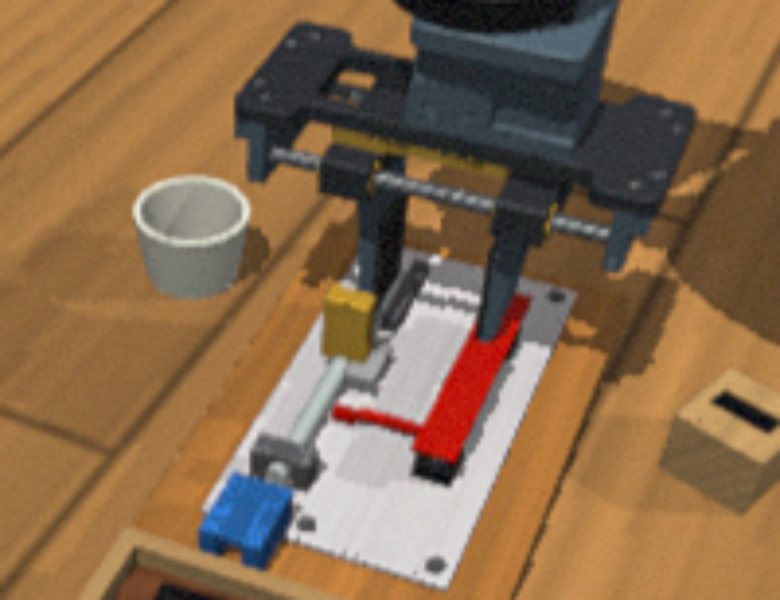

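The bar is down about 6 mm, with the finger on it and the lug still at the start. I'll press 2 mm deeper and push along carrier +y.

Request:
carry_out:
  translation:
    - [0,0,-2.5]
    - [0,0,-2.5]
    - [-0.4,6,-2.5]
    - [-0.9,12,-2.5]
    - [-1.3,18,-2.5]
    - [-1.7,24,-2.5]
    - [-2.1,30,-2.5]
    - [-2.6,36,-2.5]
  turn: [0,0,0,0,0,0,0,0]

```text
t: 3.07
eef_pos: [0.5099, -0.0586, 0.2369]
orientation: [3.14, 0.001, 1.64]
wrist_force: [0.1, -7.4, 4.7]
gripper_width: 0.0462
gripper_force: 4.0
```

```bash
cat > st.py <<'E'
from m import *
s=snap('side'); o=arm.get_obs(); print(o['t'],o['eef_pos'],o['orientation'],o['wrist_force'])
d=o['eef_pos'][:2]*1000-[507.8,-40.9]; t=np.radians(4.1); print('tcp carrier',d[0]*np.cos(t)+d[1]*np.sin(t),-d[0]*np.sin(t)+d[1]*np.cos(t))
measure('side',s,(265,180,390,285))
E
python3 st.py
```

```text
3.1167 [ 0.50976338 -0.05774619  0.23695516] [3.13960107e+00 8.14062427e-04 1.64062630e+00] [ 0.16448618 -2.8266075   5.53677009]
tcp carrier 0.7538957861329769 -16.943450701134612
side red 364 324 mean [ 0.4756 -0.0429  0.0466] zpct [0.0303 0.0466 0.048 ] rect [478.8 -60.5] [ 19.1 116.1] 4.16
side blue 358 302 mean [0.5291 0.0632 0.0464] zpct [0.0345 0.0463 0.0479] rect [529.5  61.6] [25.5 36.6] 5.03
side brass 267 22 mean [ 0.4874 -0.0365  0.1527] zpct [0.0175 0.0663 0.1526] rect [478.1 -36.2] [ 3.5 40.2] 86.88
side plate 94 94 mean [0.4909 0.0083 0.026 ] zpct [0.0231 0.0246 0.0415] rect [503.2  -3.7] [109.3 137.6] 5.98
```

Bolt travel is about 26 mm with the catch 8 mm down. I keep pushing to the end stop.

Request:
carry_out:
  translation:
    - [-0.4,6,0]
    - [-0.9,12,0]
    - [-1.3,18,0]
    - [-1.7,24,0]
    - [-2.0,28,0]
    - [-2.2,30,0]
    - [-2.3,31.5,0]
    - [-2.3,31.5,0]
  turn: [0,0,0,0,0,0,0,0]

```text
t: 3.78
eef_pos: [0.5079, -0.0297, 0.2371]
orientation: [3.139, 0.005, 1.641]
wrist_force: [-3.8, -47.5, 5.9]
gripper_width: 0.0466
gripper_force: 26.4
```

```bash
python3 st.py; python3 -c "
import numpy as np,cv2
s=np.load('side.npz'); cv2.imwrite('pics/side_4.png',cv2.resize(s['pixels'][120:285,225:425],(780,600)))"
```

```text
3.8333 [ 0.50795251 -0.02974453  0.23713918] [3.13899373 0.00517319 1.64031375] [ -4.90421654 -47.33042824   5.86584649]
tcp carrier 0.9497025935220027 11.116018841377242
side red 257 216 mean [ 0.4738 -0.0378  0.0468] zpct [0.0302 0.0466 0.0481] rect [478.9 -60.1] [ 19.1 116.4] 4.08
side blue 354 302 mean [0.5291 0.0634 0.0465] zpct [0.035  0.0464 0.0479] rect [529.6  61.4] [26.  36.5] 2.99
side brass 365 110 mean [ 0.5206 -0.0055  0.1533] zpct [0.0381 0.0735 0.1551] rect [517.3  -5.9] [72.9  3.5] 4.18
side plate 87 87 mean [0.4911 0.019  0.0261] zpct [0.0228 0.0246 0.044 ] rect [503.6  -1.4] [108.4 134.3] 5.39
```

View pics/side_4.png

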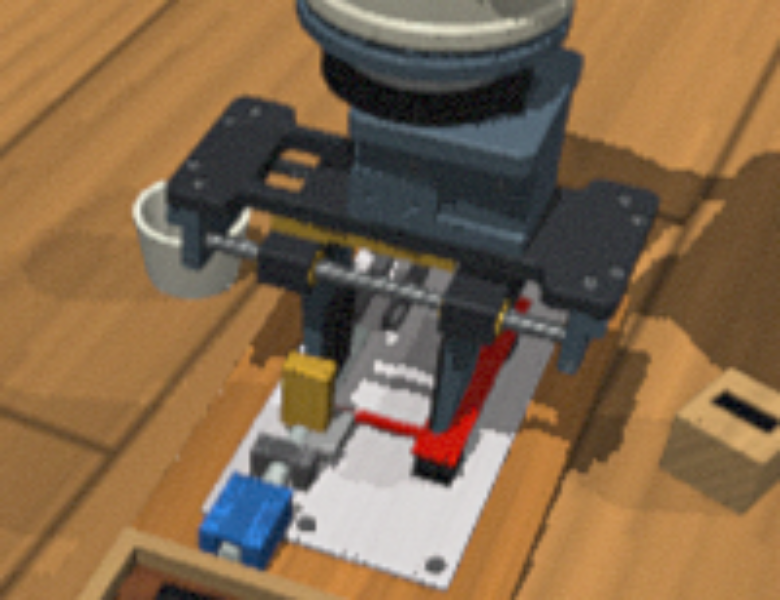

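The end stop was felt (47 N) at the expected place, and the bolt now shows inside the keeper at (230,550). I back off from the lug, then rise.

Request:
carry_out:
  translation:
    - [0.2,-3,0]
    - [0.4,-6,0]
    - [0.6,-9,0]
    - [0.6,-9,4]
    - [0.6,-9,10]
    - [0.6,-9,20]
    - [0.6,-9,40]
    - [0.6,-9,70]
  turn: [0,0,0,0,0,0,0,0]

```text
t: 4.5
eef_pos: [0.5068, -0.0356, 0.3062]
orientation: [-3.138, -0.001, 1.64]
wrist_force: [-0.4, 0.4, -0.1]
gripper_width: 0.0467
gripper_force: 0.0
```

Request:
carry_out:
  translation:
    - [0,-20,20]
    - [0,-50,30]
    - [0,-80,40]
    - [0,-110,40]
    - [0,-130,40]
    - [0,-130,40]
    - [0,-130,40]
    - [0,-130,40]
  turn: [0,0,0,0,0,0,0,0]

```text
t: 5.17
eef_pos: [0.5074, -0.1654, 0.3466]
orientation: [-3.141, -0.0, 1.64]
wrist_force: [-0.3, 0.5, 0.3]
gripper_width: 0.0464
gripper_force: 0.0
```

```bash
python3 st.py; python3 -c "
import numpy as np,cv2
s=np.load('side.npz'); cv2.imwrite('pics/side_5.png',cv2.resize(s['pixels'][120:285,225:425],(780,600)))"
```

```text
5.2167 [ 0.50745862 -0.16509033  0.3464742 ] [-3.14132749e+00 -3.95486741e-04  1.64083782e+00] [ 0.83698151  0.7027816  -0.01288549]
tcp carrier -9.219801668771995 -123.84808908216577
side red 539 493 mean [ 0.478  -0.0562  0.0549] zpct [0.0383 0.0549 0.0564] rect [478.9 -61.3] [ 19.7 118.9] 3.87
side blue 359 306 mean [0.529  0.0631 0.0465] zpct [0.0359 0.0464 0.0479] rect [529.6  61.4] [26.3 37.1] 5.03
side brass 240 79 mean [ 0.5349 -0.004   0.0737] zpct [0.0392 0.0616 0.0753] rect [535.2  -4.6] [10.5 21.9] 84.57
side plate 116 116 mean [ 0.4977 -0.0375  0.0263] zpct [0.023  0.0249 0.0405] rect [507.3 -45. ] [107.7 223.1] 4.16
```

View pics/side_5.png

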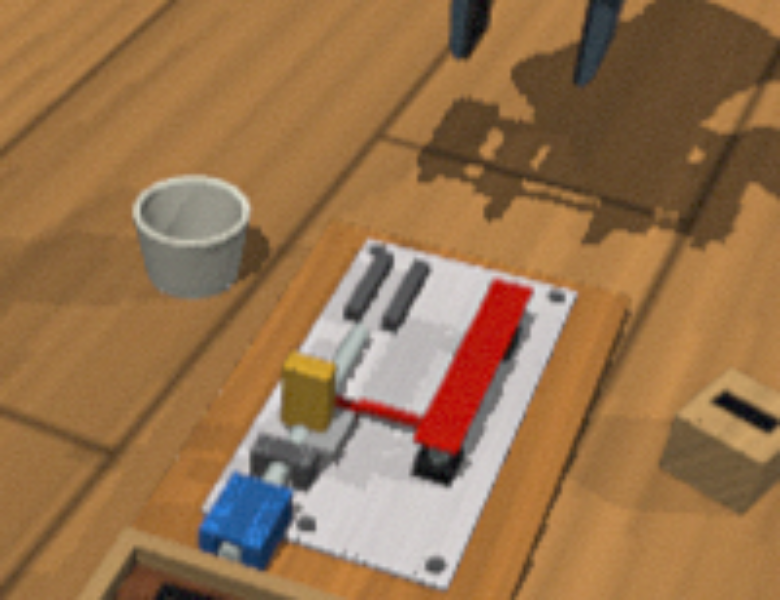

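The lug is at travel of about 54 mm (310,390), the red bar is back up at 54.9 mm, and the cup and mould haven't moved. I'm handing in.

```bash
python3 -c "
from bench import ticket
print(ticket.hand_in())"
```

```text
the job is handed in; nothing more can be done
None
```

The job is handed in: by my last measurement the bolt was fully home at about 54 mm, the catch had sprung back up, the cup and mould were undisturbed, and the arm was clear; the hand-in call returned no verdict.

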